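# Clear the spatula and put the lid on the pot

### The job

The wooden spatula was left lying across the steel pot. Lay it flat on the cutting board, on the free part beside the knives, then put the lid that fits on the pot so that it sits fully home and level. Set the lid down without dropping it, leave the pot standing where it is, and leave the other things alone.

Things in the scene. Friction and masses are not known exactly. Their poses are not given: they have to be found in the camera images.
- pot: Small open stainless pot, loose and empty, standing on a fixed 6 mm thick round cork mat; outside diameter 140, height 85, wall 3 (mouth 134 across). Origin: centre of its underside, z up. Two loop handles stick out along its +y and -y to 100 from the axis, 58 to 66 above the underside.
- pot_rim (a point): Centre of the pot's mouth, level with the top of its rim, 85 above the pot's origin.
- spatula: Flat wooden spatula, 240 long and 10 thick all over, about 60 g, lying across the pot's rim at the start. Origin: at its balance point, mid-thickness. Its x runs along it: the blade (55 wide) from x = 20 to 90, the handle (20 wide) from x = -150 to 20. z is square to its flat faces; either face may lie down.
- spatula_handle (a point): Point on the spatula's handle 25 from its origin (x = -25), mid-thickness; a good place to grip across the 20 width.
- board: Green plastic cutting board, fixed, 340 (its x) by 230 (its y) by 12 thick; origin at the centre of its underside, z up, so its top is 12 above the origin. Two knives lie on its -y half, with nothing beyond y = 10; the +y half is free.
- lid: The lid that fits the pot (the larger of two stainless lids): 148 across, lying knob up on the counter. Origin: centre of its underside, z up. Bottom to top: a round plug 127 across and 8 high that goes inside the pot's mouth, a flat darker-edged flange 148 across at 8 to 11 that rests on the rim, a low dome to 17, and a black round knob 26 across from 17 to 47. About 0.2 kg. Seated, its origin is 77 above the pot's origin.
- lid_knob (a point): Point on the axis of the lid's knob, 36 above the lid's origin.
- small_lid: The smaller stainless lid, 108 across, same form, height and knob, does not fit the pot; lying knob up on the counter. Origin: centre of its underside. The two lids may lie in either order, nearer or farther from the robot.
- knife_a: Kitchen knife 290 long with a row of holes in its blade, black handle, lying on the board. Origin: where blade meets handle, underside.
- knife_b: Kitchen knife 290 long with three rivets in its black handle, lying on the board. Origin: where blade meets handle, underside.
- shaker: White salt shaker with steel cap, 42 across, 85 high. Origin: centre of its underside.
- mug: White mug, 76 across, 75 high. Origin: centre of its underside.
Mind the look-alikes: they are no part of the job. What is shaped like the lid but green or yellow is not meant.

How it is judged:
By the outcome, as a careful person would: the job done as asked, in the order asked, and still so for the second after the job is handed in, with the robot touching nothing.
It also fails if it takes over 67 s, if anything falls off the work surface, if the arm or the gripper's body presses on something with over 40 N, if the wrist force passes 120 N, or if a joint passes its speed limit or range.

### The arm

A 6-joint arm with a two-finger parallel gripper is mounted at the origin on the work surface. World frame = base frame: x ahead of the robot, y to its left, z up, the work surface at z = 0. Lengths are in m, angles in rad, forces in N, time in s.
With the tool pointing down it reaches from about 0.225 to 0.725 m from the base axis. Payload 3.1 kg.
Tool frame: the origin (TCP) lies at the very end of the fingers, on their centre line; the grasp point (between the pads) lies 19 mm behind it; z points along the fingers, y is the line along which they close (so a half turn about z gives the same grasp; the last joint's range is limited). The gripper opens to 85 mm and grips with 20 to 120 N. Pads are 22 mm wide; open, the fingers measure 114 mm over their backs; the gripper's body (76 mm by 85 mm) begins 54 mm behind the grasp point. The pads swing forward as they close: fully open they stand 13 mm farther back than shut.
Start: joints at [-1.415, 0.048, 0.099, 1.622, 0, 1.443], TCP at [0.147, -0.504, 0.203] pointing down, gripper open.
Joint ranges: [-2.91, 2.91], [-0.99, 1.94], [-1.21, 1.42], [-2.12, 2.29], [-1.49, 1.47], [-3.14, 3.14]. Speed limits (rad/s): [2.79, 2.79, 3.14, 3.14, 3.14, 3.14].

### API

Orientations are given as a unit quaternion [x, y, z, w].
In Python, from bench import ctrl, camera, camera_params, job, boxes_of, mark_of gives the robot as it stands.
- The arm moves only by the tool arm_command, never from a script. Its argument "plan" is a list of rows, each a list of 5 numbers: the opening, from 0 (shut) to 1 (fully open), then the shift along the tool's x, y, z in mm, then the turn about the tool's z in degrees. A call has exactly 8 rows; each row is the pose to reach, as a shift and turn from the pose commanded when the call began, along the tool's axes at that moment; what a row does not reach only later rows make up. A row lasts 1/12 s, in which the tool goes at most 41.7 mm and 7.16 degrees, less where a joint would pass 70% of its speed; a pose out of reach is approached as far as the arm can. A call with a gripper value outside its range is refused whole. The fingers move at their own pace and stop on an object; "force" is the grip in N (left out, the last holds). Time passes only in rows, so rows that repeat a pose let the fingers close, or fill a call up. It gives the time, the measured TCP pose, the force, the opening and the grip force at its end, in the units of the state.
- ctrl.get_state(): the state, without advancing time (a new reading comes with each control period).
- camera(name): name is "scene" or "top" or "wrist"; returns the picture (420x560x3 uint8, red, green, blue); there is no depth.
- camera_params(name): a dict with "mtx" (3x3 intrinsics, pixels), "k1" (the pictures are not rectified: a ray, as slopes to the right and down, at radius r is drawn at 1 + k1 r^2 times it, then the intrinsics apply), "origin" and "attitude" of the camera in the world. Camera axes: x right, y down, z forward; pixel columns grow to the right and rows downward; lengths in m; the calibration is good to about 2 mm. A picture is of the moment at which its call begins: read the wrist's pose just before it. camera_params takes no time and is no camera call; for the wrist camera it gives the pose at the moment of the call.
- job.hand_in(): hands the job in; it is judged then, once.
Trained networks look in the newest picture that a camera, given by its name, has taken for a name from the list of things; names that differ only in an ending like _2 or _b are one class to them, and where a whole thing is asked for, a point or a joint stands for the part that bears it (a point fixed in the world has none). Each returns a list of dicts, best first, with "p" (0 to 1); they miss things now and then, are a little off and sometimes report something else, mostly with a low value. They report only what shows in the picture. A call takes as long as a camera call. They do not tell look-alikes from the thing itself.
- boxes_of(camera, query): "at" ([x, y, z] in m, in the coordinates of the camera as it stood for that picture, good to about 4 mm: the middle of the surface that is visible of it).
- mark_of(camera, query): "at" ([x, y, z] in m, in the coordinates of the camera as it stood for that picture, good to about 4 mm: a listed point, or the origin of a listed thing).
The state is a dict: "t": time; "q": joint angles; "joint_velocities": joint speeds; "effort": joint torques, N m; "tcp_pos": TCP position; "orientation": TCP orientation; "wrist_force": force on the tool from outside, world axes, zero at the start; "ft_torque": the same for the moment, N m; "opening": opening from 0.0 (shut) to 1.0 (fully open); "gripper_force": force on a finger pad.
Only numpy, scipy, OpenCV 4.12 (cv2) and the standard library are available. Lean on these libraries where they do the work, as an engineer would, in place of code of your own. Each camera call takes 0.05 s, during which the arm holds its last target. There are 200 camera calls.

## Working session

There is one attempt and no reset: what is moved stays moved. The work goes in short steps, Python scripts to look and compute and a tool call to move; the robot and the scene stay as the last step left them, time stands still between calls to the robot, and variables do not carry over. Pictures are saved under pics/ and viewed, at most 10 in all, crops included, and the job is handed in when it is done.

Besides the shell and the picture viewer there is one more tool, called after "Call:" as name(argument=value, ...) on one line, values as JSON. arm_command: Moves the arm, as the interface text tells. Its arguments: {"type":"object","properties":{"plan":{"type":"array","items":{"type":"array","items":{"type":"number"}}},"force":{"type":"number"}},"required":["plan"]}

```bash
mkdir -p pics; ls
cat > h.py <<'E'
from bench import ctrl,camera,camera_params,job,boxes_of,mark_of
import numpy as np,cv2
from scipy.spatial.transform import Rotation as R
def att(p):
    a=np.array(p["attitude"],float)
    return a if a.shape==(3,3) else R.from_quat(a).as_matrix()
def world(p,at): return att(p)@np.array(at)+np.array(p["origin"])
def ray_z(p,u,v,z):
    K=np.array(p["mtx"]);d=np.array([(u-K[0,2])/K[0,0],(v-K[1,2])/K[1,1]]);s=d.copy()
    for _ in range(20): s=d/(1+p["k1"]*(s@s))
    r=att(p)@np.array([s[0],s[1],1]);o=np.array(p["origin"])
    return o+r*(z-o[2])/r[2]
def snap(name,f):
    p=camera_params(name);im=camera(name);cv2.imwrite(f,im[...,::-1]);return p,im
def tool(pw):
    "shift in tool axes (mm) from current tcp to world point"
    s=ctrl.get_state();return R.from_quat(s["orientation"]).inv().apply(np.array(pw)-s["tcp_pos"])*1000
E
python3 - <<'E'
from h import *
for c in("top","scene"):
    p,im=snap(c,f"pics/{c}0.png");print(c,p)
    for q in("pot","pot_rim","spatula","spatula_handle","board","lid","lid_knob","small_lid","knife_a","knife_b"):
        print(q,[(world(p,d["at"]).round(3),round(d["p"],2)) for d in mark_of(c,q)[:4]])
print(ctrl.get_state())
E
```

```text
pics
top {'mtx': array([[532.81298663,   0.        , 272.63590637],
       [  0.        , 532.81298663, 205.54405045],
       [  0.        ,   0.        ,   1.        ]]), 'k1': -0.018851712560621816, 'origin': array([ 0.42194117, -0.00675497,  1.4969608 ]), 'attitude': array([ 0.71323701, -0.70035798,  0.02093473, -0.01879918])}
pot [(array([0.552, 0.294, 0.011]), 0.92)]
pot_rim [(array([0.557, 0.297, 0.095]), 0.76)]
spatula [(array([0.557, 0.302, 0.096]), 0.82)]
spatula_handle [(array([0.533, 0.289, 0.1  ]), 0.82), (array([ 0.674, -0.015, -0.   ]), 0.48)]
board [(array([ 0.511, -0.299, -0.004]), 0.77)]
lid [(array([ 0.211, -0.339, -0.002]), 0.92), (array([0.286, 0.239, 0.002]), 0.72)]
lid_knob [(array([0.284, 0.242, 0.035]), 0.96), (array([0.484, 0.031, 0.037]), 0.91), (array([ 0.212, -0.339,  0.037]), 0.77)]
small_lid [(array([ 0.676, -0.015, -0.001]), 0.89)]
knife_a [(array([ 0.489, -0.392,  0.016]), 0.91), (array([ 0.468, -0.333,  0.012]), 0.78)]
knife_b [(array([ 0.489, -0.392,  0.016]), 0.91), (array([ 0.468, -0.333,  0.012]), 0.78)]
scene {'mtx': array([[393.40559244,   0.   
[... 1026 characters left out ...]
y([-1.41481960e+00,  4.80001559e-02,  9.92268361e-02,  1.62201539e+00,
        2.48219604e-05,  1.44300675e+00]), 'joint_velocities': array([ 6.07791906e-05, -1.28735918e-03, -1.08519236e-03,  1.42777520e-03,
        5.27600265e-04,  4.87233509e-04]), 'effort': array([-4.74152898e-05, -3.38655388e+01,  3.20165348e+01,  1.36347546e-03,
       -3.02898952e-04,  5.42710463e-07]), 'tcp_pos': array([ 0.146987  , -0.50400129,  0.20342495]), 'orientation': array([9.89951460e-01, 1.41407593e-01, 1.24634032e-05, 3.63193463e-06]), 'wrist_force': array([-0.35623084, -0.36045627,  0.12293705]), 'ft_torque': array([0.04140129, 0.00629469, 0.01083349]), 'gripper_force': 0.0, 'opening': 0.9974159178299908}
```

View pics/top0.png

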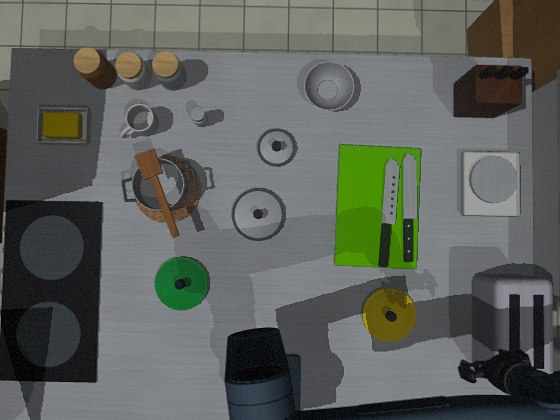

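View pics/scene0.png

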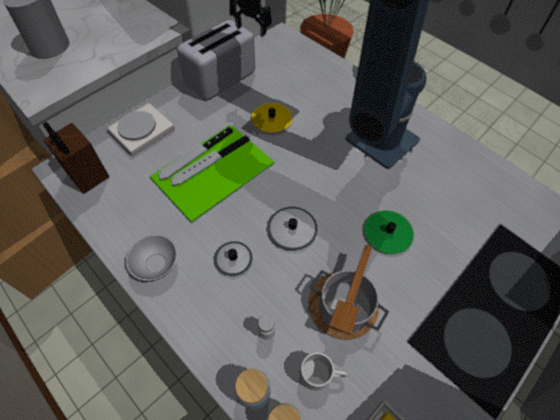

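The top picture has +x up and +y left. The fitting lid is the larger steel one at (259,214) and the small lid is at (277,146). The spatula runs from its blade at (148,163) to its handle end at (175,235) on the pot at (162,183). The free side of the board is its left half, x px 340–380.

```bash
cat >> h.py <<'E'
def yaw():
    x=R.from_quat(ctrl.get_state()["orientation"]).as_matrix()[:,0];return np.degrees(np.arctan2(x[1],x[0]))
E
python3 - <<'E'
from h import *
p=camera_params("top")
a=ray_z(p,148.5,164,.101);b=ray_z(p,175.5,235.5,.101)
print("blade",a,"end",b);d=a-b;print("spat yaw",np.degrees(np.arctan2(d[1],d[0])),np.linalg.norm(d))
for c in((340,145),(421,149),(416,269),(335,264)): print(ray_z(p,*c,.012))
for c in((259,214),(277,147)): print(ray_z(p,*c,.010))
for c in((127,190),(207,178)): print(ray_z(p,*c,.068))
print("yaw",yaw()); print(tool([.534,.291,.23]))
E
```

```text
blade [0.60420323 0.31896304 0.101     ] end [0.41738168 0.24238183 0.101     ]
spat yaw 22.289527696861374 0.2019083314422233
[ 0.6794945  -0.19680426  0.012     ]
[ 0.67261314 -0.42528203  0.012     ]
[ 0.33616395 -0.41217636  0.012     ]
[ 0.3461429  -0.18657499  0.012     ]
[0.48128942 0.02715479 0.01      ]
[ 0.67079408 -0.01977507  0.01      ]
[0.53708858 0.38238011 0.068     ]
[0.57343155 0.16778064 0.068     ]
yaw 16.258611541509453
[ 594.11525778 -654.85383623  -26.56801616]
```

Call:
arm_command(plan=[[0.6, 594, -655, -40, 0], [0.6, 594, -655, -40, 0], [0.6, 594, -655, -40, 0], [0.6, 594, -655, -40, 0], [0.6, 594, -655, -40, 0], [0.6, 594, -655, -40, 0], [0.6, 594, -655, -40, 0], [0.6, 594, -655, -40, 0]])

```text
t: 1.77
tcp_pos: [0.2931, -0.2029, 0.2188]
orientation: [0.99, 0.141, 0.0, 0.0]
wrist_force: [2.5, -0.1, -0.8]
opening: 0.597
gripper_force: 0.0
```

```bash
python3 -c "
from h import *
print(tool([.534,.291,.24]),yaw(),ctrl.get_state()['t'])"
```

```text
[ 369.16905469 -407.02273128  -21.36835688] 16.199036246680667 1.7667
```

Call:
arm_command(plan=[[0.6, 369, -407, -21, 0], [0.6, 369, -407, -21, 0], [0.6, 369, -407, -21, 0], [0.6, 369, -407, -21, 0], [0.6, 369, -407, -21, 0], [0.6, 369, -407, -21, 0], [0.6, 369, -407, -21, 0], [0.6, 369, -407, -21, 0]])

```text
t: 2.43
tcp_pos: [0.4389, 0.0973, 0.2316]
orientation: [0.99, 0.142, 0.001, 0.0]
wrist_force: [0.7, -1.0, 0.4]
opening: 0.601
gripper_force: 0.0
```

```bash
python3 -c "
from h import *
print(tool([.534,.291,.24]),yaw(),ctrl.get_state()['t'])"
```

```text
[ 145.70646396 -159.19900804   -8.35835455] 16.3040140283862 2.4333
```

Call:
arm_command(plan=[[0.6, 142, -154, -8, -6], [0.6, 142, -154, -8, -6], [0.6, 142, -154, -8, -6], [0.6, 142, -154, -8, -6], [0.6, 142, -154, -8, -6], [0.6, 142, -154, -8, -6], [0.6, 142, -154, -8, -6], [0.6, 142, -154, -8, -6]])

```text
t: 3.1
tcp_pos: [0.5312, 0.2824, 0.2386]
orientation: [0.981, 0.193, -0.001, 0.0]
wrist_force: [-0.8, 0.4, 0.5]
opening: 0.596
gripper_force: 0.0
```

Run:
```python
from h import *
p,im=snap("wrist","pics/w1.png")
print(p["origin"])
for q in("spatula_handle","spatula","pot_rim","pot"):
    print(q,[(world(p,d["at"]).round(4),round(d["p"],2)) for d in mark_of("wrist",q)[:2]])
print(tool([.534,.291,.24]),yaw(),ctrl.get_state()['t'],ctrl.get_state()['tcp_pos'])
```

```text
[0.59965701 0.3113063  0.40815122]
spatula_handle [(array([0.5325, 0.2907, 0.0956]), 0.64), (array([0.4839, 0.0335, 0.033 ]), 0.59)]
spatula [(array([0.5557, 0.3009, 0.0969]), 0.8)]
pot_rim [(array([0.5558, 0.2945, 0.091 ]), 0.96)]
pot [(array([0.559 , 0.2938, 0.003 ]), 0.69)]
[ 5.99271732 -7.90857371  0.67611299] 22.169855651681505 3.35 [0.53143339 0.28141432 0.24066522]
```

View pics/w1.png

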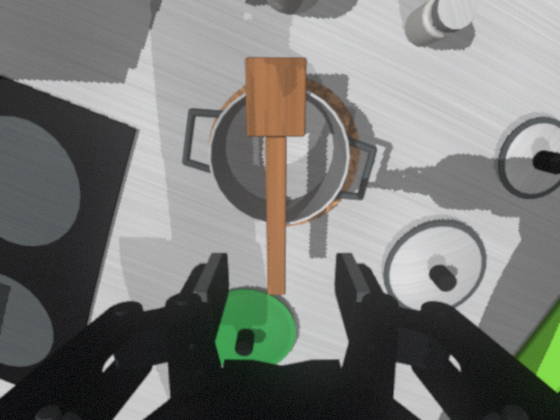

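The spatula is upright in the wrist view. Its blade spans (247..306, 57..136) and its handle runs down to (277,293), so it is nearly aligned with the tool. The pot mouth is centred near (281,155).

Run:
```python
from h import *
p=camera_params("wrist")
t=ray_z(p,276.5,57.5,.101);e=ray_z(p,277,294,.101);d=t-e
print(t,e,np.linalg.norm(d),np.degrees(np.arctan2(d[1],d[0])))
o=e+d/np.linalg.norm(d)*.125; print("handle",o, tool([o[0],o[1],.077]))
# pot from rim circle
for u,v in((212,155),(352,155),(281,87),(281,222)): print(ray_z(p,u,v,.091))
```

```text
[0.63968232 0.33071187 0.101     ] [0.41888171 0.24128199 0.101     ] 0.23822386909155222 22.049203467196023
handle [0.53473944 0.28820732 0.101     ] [  5.29969873  -5.06431212 163.675425  ]
[0.53379126 0.35694484 0.091     ]
[0.58598527 0.22875513 0.091     ]
[0.61846047 0.31776214 0.091     ]
[0.49457668 0.26735924 0.091     ]
```

Call:
arm_command(plan=[[0.6, 5, -5, 20, 0], [0.6, 5, -5, 50, 0], [0.6, 5, -5, 80, 0], [0.6, 5, -5, 110, 0], [0.6, 5, -5, 135, 0], [0.6, 5, -5, 153, 0], [0.6, 5, -5, 164, 0], [0.6, 5, -5, 164, 0]], force=40)

```text
t: 4.02
tcp_pos: [0.5321, 0.2876, 0.0724]
orientation: [0.981, 0.193, -0.002, 0.0]
wrist_force: [-0.7, 0.2, -0.7]
opening: 0.598
gripper_force: 0.0
```

Call:
arm_command(plan=[[0.4, 0, 0, 0, 0], [0.1, 0, 0, 0, 0], [0.1, 0, 0, 0, 0], [0.1, 0, 0, 0, 0], [0.1, 0, 0, 0, 0], [0.1, 0, 0, 0, 0], [0.1, 0, 0, 0, 0], [0.1, 0, 0, 0, 0]], force=40)

```text
t: 4.68
tcp_pos: [0.5344, 0.2892, 0.0753]
orientation: [0.981, 0.193, 0.0, -0.0]
wrist_force: [-0.2, 0.0, 0.8]
opening: 0.104
gripper_force: 0.0
```

Run:
```python
from h import *
p,im=snap("wrist","pics/w2.png"); q,im2=snap("scene","pics/s2.png")
a=cv2.resize(im2[210:350,260:440],None,fx=3,fy=3)
cv2.imwrite("pics/c2.png",np.hstack([cv2.resize(im,(560,420)),cv2.resize(a,(540,420))])[:,:,::-1][:, :1100][:, ::1])
b=cv2.imread("pics/c2.png");cv2.imwrite("pics/c2.png",cv2.resize(b,(800,305)))
```

```text
(no output)
```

View pics/c2.png

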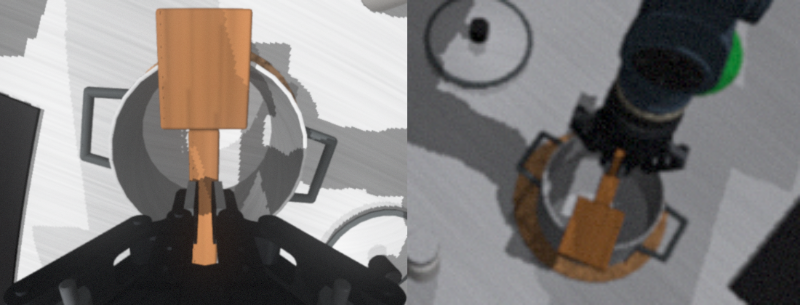

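The wrist view (left half) shows both fingers around the handle near (205,200), so the opening scale may not be linear. I'll close all the way.

Call:
arm_command(plan=[[0, 0, 0, 0, 0], [0, 0, 0, 0, 0], [0, 0, 0, 0, 0], [0, 0, 0, 0, 0], [0, 0, 0, 0, 0], [0, 0, 0, 0, 0], [0, 0, 0, 0, 0], [0, 0, 0, 0, 0]], force=40)

```text
t: 5.45
tcp_pos: [0.5343, 0.2891, 0.0752]
orientation: [0.981, 0.193, -0.0, 0.0]
wrist_force: [-0.2, -0.2, -0.3]
opening: -0.001
gripper_force: 0.0
```

Run:
```python
from h import *
p,im=snap("wrist","pics/w3.png")
b=cv2.imread("pics/w2.png")
c=np.hstack([cv2.resize(x[180:420,190:380],None,fx=2,fy=2) for x in(b,im[:,:,::-1])]);print(c.shape)
cv2.imwrite("pics/c3.png",c)
```

```text
(480, 760, 3)
```

View pics/c3.png

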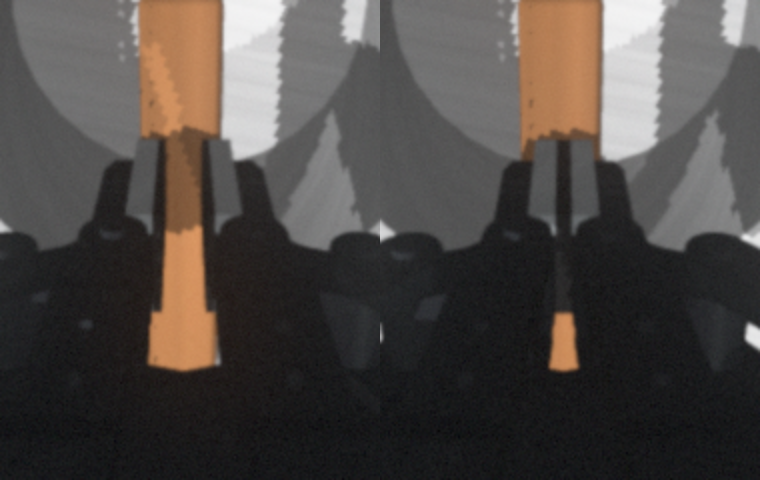

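Both crops show the fingertips (around crop (560,140) on the right) in front of the handle, so they closed above it. I'll check the scale and the TCP projection.

Run:
```python
from h import *
p=camera_params("wrist");s=ctrl.get_state();print(s["tcp_pos"],s["q"],p["origin"])
def proj(w):
    c=att(p).T@(np.array(w)-p["origin"]);xy=c[:2]/c[2];r2=xy@xy
    return (p["mtx"]@np.r_[xy*(1+p["k1"]*r2),1])[:2].round(0)
T=R.from_quat(s["orientation"])
for dx in(-.011,0,.011):
  for dz in(0,-.019,-.04): print(dx,dz,proj(s["tcp_pos"]+T.apply([dx,0,dz])))
im=cv2.imread("pics/w3.png")
for w in((.534,.289,.101),(.534,.289,.075),(.558,.293,.091)): print(w,proj(w))
for c in("wrist","scene","top"):
  pp=camera_params(c);camera(c)
  for q in("pot_rim","spatula","pot"): print(c,q,[(world(pp,d["at"]).round(4),round(d["p"],2)) for d in mark_of(c,q)[:2]])
# blade corners in full wrist pic
hsv=cv2.cvtColor(im,cv2.COLOR_BGR2HSV);m=((hsv[...,0]>5)&(hsv[...,0]<18)&(hsv[...,1]>110)).astype(np.uint8)
for r in range(10,300,15):
  x=np.where(m[r])[0]; print(r,x.min() if len(x) else None,x.max() if len(x) else None,len(x))
```

```text
[0.53426632 0.28910104 0.07518559] [ 3.85648924e-01  2.70494010e-01  9.40599359e-02  1.39441809e+00
 -5.82633293e-06  3.13872573e+00] [0.60248876 0.31771536 0.24488329]
-0.011 0 [282. 262.]
-0.011 -0.019 [282. 278.]
-0.011 -0.04 [283. 301.]
0 0 [282. 244.]
0 -0.019 [282. 259.]
0 -0.04 [283. 280.]
0.011 0 [282. 226.]
0.011 -0.019 [283. 239.]
0.011 -0.04 [283. 258.]
(0.534, 0.289, 0.101) [283. 266.]
(0.534, 0.289, 0.075) [282. 245.]
(0.558, 0.293, 0.091) [293. 214.]
wrist pot_rim []
wrist spatula [(array([0.5566, 0.3025, 0.0916]), 0.98)]
wrist pot []
scene pot_rim [(array([0.5604, 0.2946, 0.0976]), 0.61)]
scene spatula [(array([0.5571, 0.2942, 0.0967]), 0.74)]
scene pot [(array([0.5545, 0.2998, 0.0032]), 0.96), (array([0.5606, 0.294 , 0.0956]), 0.5)]
top pot_rim [(array([0.5568, 0.2943, 0.0928]), 0.87)]
top spatula [(array([0.5564, 0.3003, 0.0992]), 0.75)]
top pot [(array([0.5536, 0.294 , 0.0091]), 0.7)]
10 None None 0
25 215 345 131
40 216 344 129
55 216 343 128
70 217 343 127
85 218 342 125
100 217 342 126
115 218 341 124
130 219 340 122
145 220 339 120
160 221 338 118
175 222 337 116
190 260 299 40
205 260 299 40
220 260 299 40
235 261 298 38
250 261 297 7
265 None None 0
280 None None 0
295 None None 0
```

Run:
```python
from h import *
p=camera_params("wrist");print(p["mtx"],p["k1"]);print(att(p).round(3))
f=p["mtx"][0,0]
for n,mm,px in(("handle r220",20,40),("blade r175",55,116),("blade r25",55,131),("gap",8.84,22.5)): print(n,f*mm/px)
print((att(p).T@(np.array([.534,.289,.101])-p["origin"])), (att(p).T@(np.array([.534,.289,.075])-p["origin"])))
im=cv2.imread("pics/w1.png");hsv=cv2.cvtColor(im,cv2.COLOR_BGR2HSV);m=((hsv[...,0]>5)&(hsv[...,0]<18)&(hsv[...,1]>110))
```

```text
[[323.60914332   0.         281.36790571]
 [  0.         323.60914332 206.37922061]
 [  0.           0.           1.        ]] -0.06935184582973952
[[ 0.379 -0.886 -0.268]
 [-0.926 -0.362 -0.11 ]
 [ 0.001  0.29  -0.957]]
handle r220 161.80457165873884
blade r175 153.43536967639028
blade r25 135.8664342172616
gap 127.142436752289
[0.00057836 0.02939637 0.15921981] [0.00056503 0.02186424 0.18410488]
```

The camera scale puts the handle at z≈0.10 as expected. The visible fingertips project about 30 mm short of the stated TCP. So I'll open, go about 30 mm lower (inside the pot, clear of its floor either way) and close again.

Call:
arm_command(plan=[[0.6, 0, 0, 0, 0], [0.6, 0, 0, 0, 0], [0.6, 0, 0, 0, 0], [0.6, 0, 0, 0, 0], [0.6, 0, 0, 8, 0], [0.6, 0, 0, 16, 0], [0.6, 0, 0, 24, 0], [0.6, 0, 0, 29, 0]])

```text
t: 6.77
tcp_pos: [0.5332, 0.2887, 0.044]
orientation: [0.981, 0.193, -0.001, 0.0]
wrist_force: [0.4, -0.2, -0.5]
opening: 0.598
gripper_force: 0.0
```

Call:
arm_command(plan=[[0, 0, 0, 0, 0], [0, 0, 0, 0, 0], [0, 0, 0, 0, 0], [0, 0, 0, 0, 0], [0, 0, 0, 0, 0], [0, 0, 0, 0, 0], [0, 0, 0, 0, 0], [0, 0, 0, 0, 0]], force=40)

```text
t: 7.43
tcp_pos: [0.5344, 0.2892, 0.0464]
orientation: [0.981, 0.193, 0.0, -0.0]
wrist_force: [-0.3, -0.0, -1.6]
opening: 0.227
gripper_force: 39.2
```

Call:
arm_command(plan=[[0, 0, 0, -8, 0], [0, 0, 0, -20, 0], [0, 0, 0, -40, 0], [0, 0, 0, -65, 0], [0, 0, 0, -90, 0], [0, 0, 0, -105, 0], [0, 0, 0, -110, 0], [0, 0, 0, -110, 0]])

```text
t: 8.1
tcp_pos: [0.536, 0.2898, 0.1597]
orientation: [0.981, 0.193, 0.003, -0.001]
wrist_force: [0.6, 0.0, -0.5]
opening: 0.233
gripper_force: 39.2
```

Call:
arm_command(plan=[[0, -15, 34, 0, 4], [0, -32, 72, 0, 8], [0, -49, 109, 0, 12], [0, -66, 147, 0, 16], [0, -82, 184, 0, 20], [0, -99, 222, 0, 24], [0, -116, 259, 0, 24], [0, -126, 281, 0, 24]])

```text
t: 8.77
tcp_pos: [0.5226, -0.0223, 0.1546]
orientation: [1.0, -0.017, -0.001, 0.001]
wrist_force: [0.9, -0.4, -0.6]
opening: 0.226
gripper_force: 39.3
```

Run:
```python
from h import *
s=ctrl.get_state();print(s["opening"],s["gripper_force"])
print(tool([.515,-.244,s["tcp_pos"][2]]),yaw(),s['t'],s["tcp_pos"])
p,im=snap("top","pics/t4.png")
for q in("pot_rim","pot","spatula","lid_knob"): print(q,[(world(p,d["at"]).round(4),round(d["p"],2)) for d in mark_of("top",q)[:3]])
```

```text
0.22617973696120858 39.316123723983765
[ -0.2522528  221.84813015   0.3101112 ] -1.9077793551752282 8.7667 [ 0.52263764 -0.02228302  0.15463075]
pot_rim [(array([0.5569, 0.2927, 0.09  ]), 0.71), (array([ 6.752e-01, -1.520e-02,  6.000e-04]), 0.19)]
pot [(array([0.5541, 0.2959, 0.0106]), 0.63)]
spatula []
lid_knob [(array([0.2868, 0.241 , 0.0379]), 0.85), (array([0.4839, 0.0316, 0.0364]), 0.77), (array([ 0.2109, -0.3354,  0.035 ]), 0.73)]
```

Call:
arm_command(plan=[[0, 0, 30, 0, 0], [0, 0, 68, 0, 0], [0, 0, 108, 0, 0], [0, 0, 148, 0, 0], [0, 0, 185, 0, 0], [0, 0, 210, 0, 0], [0, 0, 222, 0, 0], [0, 0, 222, 0, 0]])

```text
t: 9.68
tcp_pos: [0.5175, -0.2414, 0.1554]
orientation: [1.0, -0.016, -0.0, -0.0]
wrist_force: [1.0, 0.6, -1.1]
opening: 0.225
gripper_force: 39.4
```

Call:
arm_command(plan=[[0, 0, 0, 15, 0], [0, 0, 0, 40, 0], [0, 0, 0, 70, 0], [0, 0, 0, 100, 0], [0, 0, 0, 122, 0], [0, 0, 0, 136, 0], [0, 0, 0, 142, 0], [0, 0, 0, 142, 0]])

```text
t: 10.35
tcp_pos: [0.5163, -0.2373, 0.0121]
orientation: [1.0, -0.014, -0.002, -0.002]
wrist_force: [0.1, 0.5, 0.1]
opening: 0.226
gripper_force: 39.4
```

Run:
```python
from h import *
s=ctrl.get_state();print(s["opening"],s["gripper_force"])
print(tool([.515,-.244,s["tcp_pos"][2]]),yaw(),s['t'],s["tcp_pos"])
p,im=snap("wrist","pics/w5.png");q,im2=snap("scene","pics/s5.png")
b=cv2.resize(im2[110:230,130:300],None,fx=3.4,fy=3.4)[:420];
c=np.hstack([im,b[:, :]])if b.shape[0]==420 else np.hstack([im,cv2.resize(b,(595,420))])
c=cv2.resize(c,(800,int(800*c.shape[0]/c.shape[1])));cv2.imwrite("pics/c5.png",c[...,::-1])
```

```text
0.22640968429681219 39.41830515861511
[-1.08942724  6.77010502 -0.01651265] -1.5696757978317348 10.35 [ 0.51627448 -0.23726226  0.0120597 ]
```

View pics/c5.png

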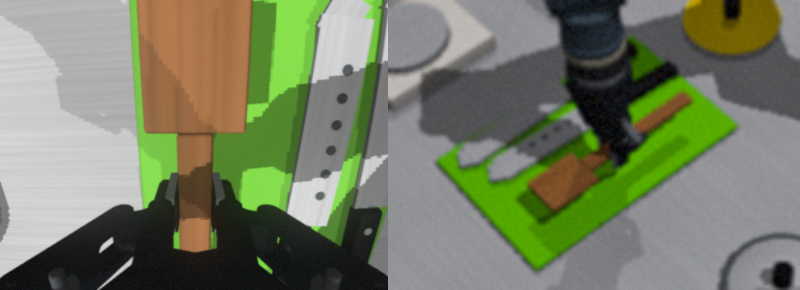

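The spatula is held level above the free strip, with the holed knife well to the right (px ~330). I'll lower it further, shifting it slightly away from the board's left edge.

Call:
arm_command(plan=[[0, 0, 3, 4, 0], [0, 0, 6, 8, 0], [0, 0, 6, 12, 0], [0, 0, 6, 15, 0], [0, 0, 6, 18, 0], [0, 0, 6, 20, 0], [0, 0, 6, 22, 0], [0, 0, 6, 22, 0]])

```text
t: 11.12
tcp_pos: [0.5167, -0.2464, -0.0085]
orientation: [1.0, -0.015, -0.0, -0.0]
wrist_force: [-0.2, 0.3, -0.5]
opening: 0.228
gripper_force: 39.4
```

Call:
arm_command(plan=[[0, 0, 0, 1, 0], [0, 0, 0, 1.5, 0], [0, 0, 0, 2, 0], [0, 0, 0, 2.5, 0], [0, 0, 0, 3, 0], [0, 0, 0, 3.5, 0], [0, 0, 0, 4, 0], [0, 0, 0, 4, 0]])

```text
t: 11.78
tcp_pos: [0.5171, -0.2465, -0.0119]
orientation: [1.0, -0.015, -0.0, -0.0]
wrist_force: [0.3, -0.0, -0.4]
opening: 0.225
gripper_force: 39.4
```

Call:
arm_command(plan=[[0, 0, 0, 0.5, 0], [0, 0, 0, 1, 0], [0, 0, 0, 1.5, 0], [0, 0, 0, 2, 0], [0, 0, 0, 2.5, 0], [0, 0, 0, 3, 0], [0, 0, 0, 3, 0], [0, 0, 0, 3, 0]])

```text
t: 12.45
tcp_pos: [0.5172, -0.2466, -0.0148]
orientation: [1.0, -0.015, -0.0, -0.0]
wrist_force: [-1.2, 0.3, -0.1]
opening: 0.22
gripper_force: 39.4
```

Call:
arm_command(plan=[[0, 0, 0, 0.5, 0], [0, 0, 0, 1, 0], [0, 0, 0, 1.5, 0], [0, 0, 0, 2, 0], [0, 0, 0, 2.5, 0], [0, 0, 0, 3, 0], [0, 0, 0, 3, 0], [0, 0, 0, 3, 0]])

```text
t: 13.12
tcp_pos: [0.5173, -0.2467, -0.0156]
orientation: [1.0, -0.015, 0.0, 0.0]
wrist_force: [-3.7, 1.8, 9.0]
opening: 0.226
gripper_force: 44.7
```

The fingertips touch the board at TCP −0.0155, so they end about 27.5 mm behind the reported TCP. I'll back off 1.5 mm and open just a little, so the fingers guide the spatula down.

Call:
arm_command(plan=[[0, 0, 0, -2.5, 0], [0, 0, 0, -3, 0], [0.25, 0, 0, -3, 0], [0.27, 0, 0, -3, 0], [0.29, 0, 0, -3, 0], [0.3, 0, 0, -3, 0], [0.3, 0, 0, -3, 0], [0.3, 0, 0, -3, 0]], force=20)

```text
t: 13.78
tcp_pos: [0.5171, -0.2465, -0.015]
orientation: [1.0, -0.015, -0.0, -0.0]
wrist_force: [-1.3, 0.0, 0.6]
opening: 0.296
gripper_force: 0.0
```

Call:
arm_command(plan=[[0.42, 0, 0, -3, 0], [0.42, 0, 0, -3, 0], [0.42, 0, 0, -8, 0], [0.42, 0, 0, -20, 0], [0.42, 0, 0, -40, 0], [0.42, 0, 0, -70, 0], [0.42, 0, 0, -100, 0], [0.42, 0, 0, -130, 0]])

```text
t: 14.45
tcp_pos: [0.5171, -0.2465, 0.1176]
orientation: [1.0, -0.015, 0.0, 0.0]
wrist_force: [0.5, -0.5, 0.1]
opening: 0.416
gripper_force: 0.0
```

Run:
```python
from h import *
s=ctrl.get_state();print(s["t"],s["tcp_pos"],yaw(),tool([.482,.030,s["tcp_pos"][2]]))
for c in("wrist","scene"):
  p,im=snap(c,f"pics/{c}6.png")
  for q in("spatula","board","pot_rim","pot"): print(q,[(world(p,d["at"]).round(4),round(d["p"],2)) for d in mark_of(c,q)[:2]])
```

```text
14.45 [ 0.51711595 -0.24652179  0.11761784] -1.739741725856017 [-4.34948296e+01 -2.75328190e+02 -1.27115196e-01]
spatula [(array([ 0.5412, -0.245 ,  0.0141]), 0.66)]
board [(array([ 0.5104, -0.3112,  0.0006]), 0.83)]
pot_rim []
pot []
spatula [(array([ 0.5431, -0.2537,  0.0178]), 0.85)]
board [(array([ 5.165e-01, -3.100e-01,  5.000e-04]), 0.58)]
pot_rim [(array([0.5595, 0.2948, 0.0969]), 0.63)]
pot []
```

View pics/wrist6.png

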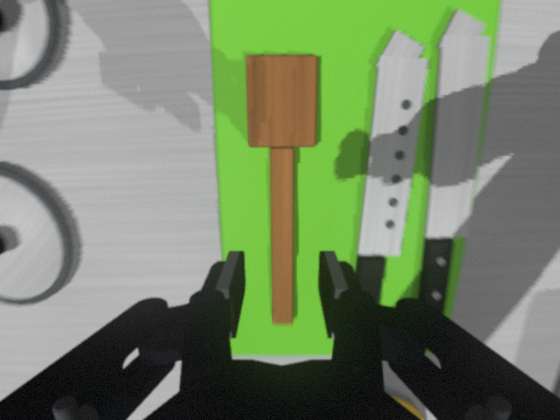

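The spatula lies flat on the free part of the board, blade at (282,100) and handle end at (282,323), clear of the knives. Next I'll go above the big lid, turning to keep joint 6 in range.

Call:
arm_command(plan=[[0.7, -5, -30, -10, -5], [0.7, -12, -70, -20, -11], [0.7, -18, -110, -30, -18], [0.7, -24, -150, -40, -25], [0.7, -30, -190, -50, -32], [0.7, -36, -228, -60, -39], [0.7, -41, -260, -62, -45], [0.7, -43, -275, -62, -50]])

```text
t: 15.62
tcp_pos: [0.4818, 0.0332, 0.1779]
orientation: [0.911, 0.413, 0.001, -0.001]
wrist_force: [0.4, 0.2, 0.1]
opening: 0.702
gripper_force: 0.0
```

Call:
arm_command(plan=[[0.7, 0, 0, 0, 0], [0.7, 0, 0, 0, 0], [0.7, 0, 0, 0, 0], [0.7, 0, 0, 0, 0], [0.7, 0, 0, 0, 0], [0.7, 0, 0, 0, 0], [0.7, 0, 0, 0, 0], [0.7, 0, 0, 0, 0]])

```text
t: 16.28
tcp_pos: [0.4826, 0.0291, 0.1772]
orientation: [0.913, 0.408, -0.0, 0.0]
wrist_force: [-0.6, 0.5, 0.1]
opening: 0.702
gripper_force: 0.0
```

Run:
```python
from h import *
s=ctrl.get_state();print(s["t"],s["tcp_pos"],yaw())
p,im=snap("wrist","pics/w7.png")
for q in("lid","lid_knob"): print(q,[(world(p,d["at"]).round(4),round(d["p"],2),tool(world(p,d["at"])).round(1)) for d in mark_of("wrist",q)[:3]])
```

```text
16.2833 [0.48263666 0.02906894 0.17715126] 48.19441380653464
lid [(array([ 0.2852,  0.2386, -0.0029]), 0.92, array([  24.5, -286.6,  180.1])), (array([ 0.4875,  0.0266, -0.0026]), 0.75, array([  1.2,   5.5, 179.8]))]
lid_knob [(array([0.4829, 0.0288, 0.0328]), 0.75, array([ -0.3,   0.6, 144.4])), (array([0.2854, 0.2395, 0.0327]), 0.63, array([  25.4, -287. ,  144.5]))]
```

View pics/w7.png

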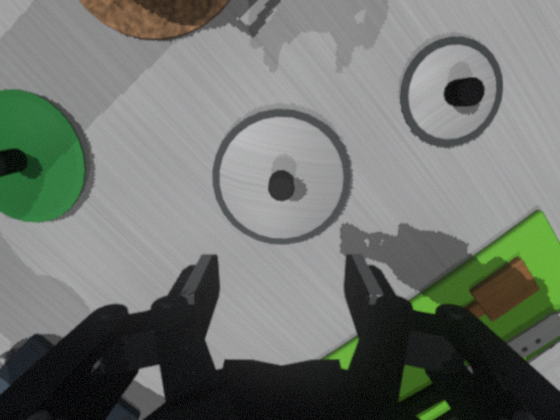

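The lid is centred at about (282,176), with its knob top at (282,184) almost under the tool. The small lid is at (452,92) and is left alone.

Run:
```python
from h import *
p=camera_params("wrist")
a=[ray_z(p,*c,.0095) for c in((213,176),(352,176),(282,108),(282,244))]
c=np.mean(a,0);print("flange",c,np.linalg.norm(a[0]-a[1]),np.linalg.norm(a[2]-a[3]),tool(c))
k=ray_z(p,281.5,186,.047);print("knob",k,tool(k))
```

```text
flange [0.48545061 0.03166237 0.0095    ] 0.14779433942653394 0.14759092587411773 [  3.56891588   0.62787215 167.70968388]
knob [0.48483104 0.03228273 0.047     ] [  3.61856145  -0.24710362 130.20967496]
```

Call:
arm_command(plan=[[0.7, 3, 0, 20, 0], [0.7, 3, 0, 50, 0], [0.7, 3, 0, 85, 0], [0.7, 3, 0, 115, 0], [0.7, 3, 0, 140, 0], [0.7, 3, 0, 155, 0], [0.7, 3, 0, 160, 0], [0.7, 3, 0, 160, 0]])

```text
t: 17.1
tcp_pos: [0.4829, 0.032, 0.0155]
orientation: [0.913, 0.409, -0.002, -0.001]
wrist_force: [-1.0, 0.4, 0.2]
opening: 0.697
gripper_force: 0.0
```

Call:
arm_command(plan=[[0.6, 0, 0, 4, 0], [0.5, 0, 0, 8, 0], [0.5, 0, 0, 12, 0], [0.5, 0, 0, 16, 0], [0.5, 0, 0, 20, 0], [0.5, 0, 0, 22, 0], [0.5, 0, 0, 22, 0], [0.5, 0, 0, 22, 0]])

```text
t: 17.77
tcp_pos: [0.4844, 0.0318, -0.005]
orientation: [0.913, 0.409, -0.0, -0.0]
wrist_force: [0.1, -0.1, 0.1]
opening: 0.501
gripper_force: 0.0
```

Call:
arm_command(plan=[[0, 0, 0, 0, 0], [0, 0, 0, 0, 0], [0, 0, 0, 0, 0], [0, 0, 0, 0, 0], [0, 0, 0, 0, 0], [0, 0, 0, 0, 0], [0, 0, 0, 0, 0], [0, 0, 0, 0, 0]], force=60)

```text
t: 18.43
tcp_pos: [0.4849, 0.0319, -0.0043]
orientation: [0.913, 0.409, 0.0, 0.0]
wrist_force: [-0.1, -0.7, 4.4]
opening: 0.277
gripper_force: 59.5
```

Call:
arm_command(plan=[[0, 0, 0, -5, 0], [0, 0, 0, -15, 0], [0, 0, 0, -35, 0], [0, 0, 0, -65, 0], [0, 0, 0, -100, 0], [0, 0, 0, -130, 0], [0, 0, 0, -150, 0], [0, 0, 0, -155, 0]])

```text
t: 19.1
tcp_pos: [0.487, 0.0316, 0.155]
orientation: [0.913, 0.409, 0.003, 0.002]
wrist_force: [0.7, -0.2, -2.7]
opening: 0.281
gripper_force: 59.4
```

Run:
```python
from h import *
from scipy.optimize import least_squares
s=ctrl.get_state();print(s["t"],s["tcp_pos"],s["gripper_force"],s["opening"])
out=[]
for c in("top","scene"):
  p,im=snap(c,f"pics/{c}8.png")
  print([(q,[(world(p,d["at"]).round(4),round(d["p"],2)) for d in mark_of(c,q)[:2]]) for q in("pot_rim","pot","lid","lid_knob")])
  def proj(w):
    x=(np.asarray(w)-p["origin"])@att(p);xy=x[:,:2]/x[:,2:];xy=xy*(1+p["k1"]*(xy**2).sum(1))[:,None]
    return xy*p["mtx"][0,0]+p["mtx"][:2,2]
  t=np.linspace(0,2*np.pi,180,endpoint=False);C=np.c_[np.cos(t),np.sin(t)]
  g=cv2.GaussianBlur(im,(3,3),0).astype(float).mean(2)
  samp=lambda a,b,r:cv2.remap(g.astype(np.float32),*proj(np.c_[[a,b]+C*r,np.full(180,.091)]).astype(np.float32).T,cv2.INTER_LINEAR).ravel()
  # bright rim ring: median(ring 68.5) - median just inside 63
  best=sorted(((np.clip(samp(a,b,.0685)-samp(a,b,.062),-30,30).mean()+np.clip(samp(a,b,.0685)-samp(a,b,.075),-30,30).mean()),a,b) for a in np.arange(.545,.572,.001) for b in np.arange(.280,.308,.001))[::-1][:6]
  print(c,np.round(best,3))
  a,b=best[0][1:]
  uv=proj(np.c_[[a,b]+C*.067,np.full(180,.091)]);m=uv.mean(0).astype(int)
  v=cv2.resize(im[m[1]-50:m[1]+50,m[0]-50:m[0]+50],None,fx=4,fy=4,interpolation=cv2.INTER_CUBIC)
  for q in (uv-m+50)*4+2: cv2.circle(v,tuple(int(z) for z in q),1,(255,0,0),-1)
  out.append(v)
cv2.imwrite("pics/c8.png",np.hstack(out)[...,::-1])
```

```text
19.1 [0.48699474 0.03160116 0.15500539] 59.372171663999325 0.28128063058075
[('pot_rim', [(array([0.556 , 0.2947, 0.0936]), 0.61)]), ('pot', [(array([0.5545, 0.2946, 0.0079]), 0.73)]), ('lid', [(array([ 0.2107, -0.3363, -0.0005]), 0.93), (array([0.2871, 0.2409, 0.0025]), 0.6)]), ('lid_knob', [(array([ 0.2119, -0.3381,  0.0353]), 0.84), (array([0.2842, 0.2412, 0.0369]), 0.69)])]
top [[29.372  0.554  0.299]
 [29.17   0.554  0.3  ]
 [28.799  0.553  0.299]
 [28.45   0.553  0.3  ]
 [27.979  0.554  0.298]
 [27.874  0.554  0.301]]
[('pot_rim', [(array([0.561 , 0.2919, 0.0933]), 0.91)]), ('pot', [(array([0.557 , 0.2984, 0.0074]), 0.65)]), ('lid', [(array([0.2923, 0.2383, 0.0027]), 0.95), (array([0.4878, 0.0287, 0.1513]), 0.72)]), ('lid_knob', [(array([0.4773, 0.0283, 0.1878]), 0.95), (array([0.2882, 0.2405, 0.035 ]), 0.77)])]
scene [[31.954  0.551  0.295]
 [31.832  0.551  0.296]
 [31.706  0.552  0.295]
 [31.301  0.552  0.296]
 [31.022  0.55   0.296]
 [30.849  0.55   0.295]]
```

View pics/c8.png

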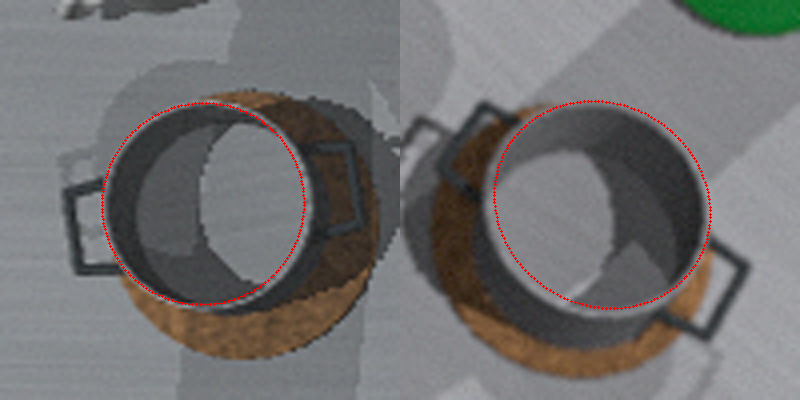

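The red fit is off. The true outer rim spans x 104–315 and y 101–312 in the top panel, and x 486–712 and y 99–317 in the scene panel. I'll convert those extents.

Run:
```python
from h import *
t=np.linspace(0,2*np.pi,180,endpoint=False);C=np.c_[np.cos(t),np.sin(t)]
for c,ab,ext in(("top",(.554,.299),(104,315,101,312)),("scene",(.551,.295),(86,312,99,317))):
  p=camera_params(c)
  def proj(w):
    x=(np.asarray(w)-p["origin"])@att(p);xy=x[:,:2]/x[:,2:];xy=xy*(1+p["k1"]*(xy**2).sum(1))[:,None]
    return xy*p["mtx"][0,0]+p["mtx"][:2,2]
  m=proj(np.c_[np.array(ab)+C*.067,np.full(180,.091)]).mean(0).astype(int)
  E=(np.array(ext)-1.5)/4+np.array([m[0]-50]*2+[m[1]-50]*2)
  from scipy.optimize import least_squares
  def res(v):
    u=proj(np.c_[v+C*.070,np.full(180,.091)]);return np.r_[u[:,0].min(),u[:,0].max(),u[:,1].min(),u[:,1].max()]-E
  r=least_squares(res,ab);print(c,r.x,r.fun.round(2))
s=ctrl.get_state();print(s["tcp_pos"],s["t"]);print(tool([.5575,.2935,.155]))
# held lid: flange fit by eye alternative, network
```

```text
top [0.55220591 0.29442387] [-0.02  0.02  0.06 -0.06]
scene [0.55394965 0.2950449 ] [ 0.04 -0.05  0.18 -0.15]
[0.48369777 0.03188499 0.14883231] 19.6
[ 244.33038033 -119.12208416   -6.31001583]
```

Run:
```python
from h import *
t=np.linspace(0,2*np.pi,240,endpoint=False);C=np.c_[np.cos(t),np.sin(t)]
s=ctrl.get_state();pw=camera_params("wrist");T=R.from_quat(s["orientation"]).as_matrix()
rel=T.T@att(pw)
yw=np.radians(22.17);x=np.array([np.cos(yw),np.sin(yw),0]);z=np.array([0,0,-1.]);T1=np.c_[x,np.cross(z,x),z]
p1=dict(pw,origin=np.array([.59965701,.3113063,.40815122]),attitude=T1@rel)
yw=np.radians(48.194);x=np.array([np.cos(yw),np.sin(yw),0]);T7=np.c_[x,np.cross(z,x),z]
o7=np.array([.48263666,.02906894,.17715126])+T7@(T.T@(pw["origin"]-s["tcp_pos"]))
p7=dict(pw,origin=o7,attitude=T7@rel)
def mk(p,f):
  g=cv2.cvtColor(cv2.imread(f),cv2.COLOR_BGR2GRAY).astype(np.float32);g=cv2.GaussianBlur(g,(0,0),.7)
  def S(v,r,h):
    w=np.c_[np.asarray(v)+C*r,np.full(240,h)];q=(w-p["origin"])@att(p);xy=q[:,:2]/q[:,2:];xy=xy*(1+p["k1"]*(xy**2).sum(1))[:,None]
    u=(xy*p["mtx"][0,0]+p["mtx"][:2,2]).astype(np.float32);return cv2.remap(g,u[:,:1],u[:,1:],cv2.INTER_LINEAR).ravel()
  return S
def grid(S,fn,c):
  G=[(fn(S,(a,b)),a,b) for a in np.arange(c[0]-.012,c[0]+.012,.0005) for b in np.arange(c[1]-.012,c[1]+.012,.0005)]
  G=np.array(sorted(G)[-8:]);return G[:,1:].mean(0).round(4)
lid=lambda S,v:-np.clip(S(v,.073,.0095)-S(v,.067,.0095),-60,60).mean()-np.clip(S(v,.0725,.0095)-S(v,.079,.0095),-60,60).mean()
# pot: inside of rim: bright rim vs dark inner wall just inside, robust
pot=lambda S,v:np.median(np.minimum(S(v,.0685,.091)-S(v,.064,.091),40))+np.median(np.minimum(S(v,.0685,.091)-S(v,.0735,.091),40))
pot2=lambda S,v:-np.percentile(S(v,.0685,.091),[15,30,45]).mean()*-1
pt=camera_params("top");ps=camera_params("scene")
for n,p,f in(("top",pt,"pics/top0.png"),("scene",ps,"pics/scene0.png"),("w7",p7,"pics/w7.png")): print("lid",n,grid(mk(p,f),lid,(.484,.031)))
for n,p,f in(("top",pt,"pics/top8.png"),("scene",ps,"pics/scene8.png"),("w1",p1,"pics/w1.png")): print("pot",n,grid(mk(p,f),pot,(.556,.294)),grid(mk(p,f),pot2,(.556,.294)))
```

```text
lid top [0.4816 0.0284]
lid scene [0.4841 0.0274]
lid w7 [0.4841 0.0294]
pot top [0.5527 0.296 ] [0.5539 0.2999]
pot scene [0.5544 0.2942] [0.5511 0.2955]
pot w1 [0.5542 0.2959] [0.5544 0.2964]
```

Call:
arm_command(plan=[[0, 20, -10, 0, 0], [0, 52, -26, 0, 0], [0, 88, -44, 0, 0], [0, 124, -62, 0, 0], [0, 160, -80, 0, 0], [0, 196, -98, 0, 0], [0, 228, -114, 0, 0], [0, 246, -124, 0, 0]])

```text
t: 20.27
tcp_pos: [0.5559, 0.302, 0.1489]
orientation: [0.912, 0.41, 0.0, -0.001]
wrist_force: [-0.3, -1.4, -2.8]
opening: 0.282
gripper_force: 59.3
```

Call:
arm_command(plan=[[0, 0, 0, 0, 0], [0, 0, 0, 0, 0], [0, 0, 0, 6, 0], [0, 0, 0, 12, 0], [0, 0, 0, 20, 0], [0, 0, 0, 28, 0], [0, 0, 0, 35, 0], [0, 0, 0, 40, 0]])

```text
t: 20.93
tcp_pos: [0.5551, 0.297, 0.1084]
orientation: [0.913, 0.408, -0.001, -0.0]
wrist_force: [-0.8, -0.7, -2.4]
opening: 0.284
gripper_force: 59.3
```

Call:
arm_command(plan=[[0, 0, 0, 0, 0], [0, 0, 0, 0, 0], [0, 0, 0, 0, 0], [0, 0, 0, 0, 0], [0, 0, 0, 0, 0], [0, 0, 0, 0, 0], [0, 0, 0, 0, 0], [0, 0, 0, 0, 0]])

```text
t: 21.6
tcp_pos: [0.556, 0.298, 0.1104]
orientation: [0.913, 0.409, 0.0, 0.0]
wrist_force: [0.4, 0.0, -3.0]
opening: 0.284
gripper_force: 59.3
```

Run:
```python
from h import *
s=ctrl.get_state();print(s["t"],s["tcp_pos"],yaw(),s["wrist_force"],s["opening"],tool([.5556,.2984,.095]))
out=[]
for c in("top","scene"):
  p,im=snap(c,f"pics/{c}9.png")
  q=(np.array([.5545,.2963,.1])-p["origin"])@att(p);m=(q[:2]/q[2]*p["mtx"][0,0]+p["mtx"][:2,2]).astype(int);print(c,m)
  out.append(cv2.resize(im[m[1]-50:m[1]+50,m[0]-50:m[0]+50],None,fx=4,fy=4,interpolation=cv2.INTER_CUBIC))
cv2.imwrite("pics/c9.png",np.hstack(out)[...,::-1])
```

```text
21.6 [0.55595167 0.29803499 0.11043762] 48.262270356900544 [ 0.39460026  0.0288951  -3.01521261] 0.2841034180354186 [ 0.03262174 -0.50811129 15.43754736]
top [156 182]
scene [351 295]
```

Run:
```python
from h import *
t=np.linspace(0,2*np.pi,240,endpoint=False);C=np.c_[np.cos(t),np.sin(t)]
for n in("scene","top"):
  p=camera_params(n);g=cv2.GaussianBlur(cv2.cvtColor(cv2.imread(f"pics/{n}9.png"),cv2.COLOR_BGR2GRAY).astype(np.float32),(0,0),.7)
  def S(v,r,h):
    q=(np.c_[np.asarray(v)+C*r,np.full(240,h)]-p["origin"])@att(p);xy=q[:,:2]/q[:,2:];xy=xy*(1+p["k1"]*(xy**2).sum(1))[:,None]
    u=(xy*p["mtx"][0,0]+p["mtx"][:2,2]).astype(np.float32);return cv2.remap(g,u[:,:1],u[:,1:],cv2.INTER_LINEAR).ravel()
  for h in(.120,.124,.128):
    G=[(-np.clip(S((a,b),.073,h)-S((a,b),.067,h),-60,60).mean()-np.clip(S((a,b),.0725,h)-S((a,b),.079,h),-60,60).mean()*.5,a,b) for a in np.arange(.54,.57,.0005) for b in np.arange(.28,.31,.0005)]
    G=np.array(sorted(G)[-8:]);print(n,h,G.mean(0).round(4))
  camera(n);print([(world(p,d["at"]).round(4),round(d["p"],2)) for d in mark_of(n,"lid")[:3]])
```

```text
scene 0.12 [28.8183  0.5511  0.2926]
scene 0.124 [26.0856  0.5527  0.2925]
scene 0.128 [23.7773  0.5542  0.2925]
[(array([0.5598, 0.2958, 0.1177]), 0.78), (array([ 0.2106, -0.3383,  0.0038]), 0.65)]
top 0.12 [19.0113  0.5524  0.302 ]
top 0.124 [18.1015  0.5519  0.3014]
top 0.128 [17.2065  0.5512  0.3008]
[(array([ 0.2094, -0.3352, -0.0005]), 0.94), (array([0.5495, 0.2982, 0.1128]), 0.86), (array([0.2845, 0.2408, 0.0031]), 0.68)]
```

View pics/c9.png

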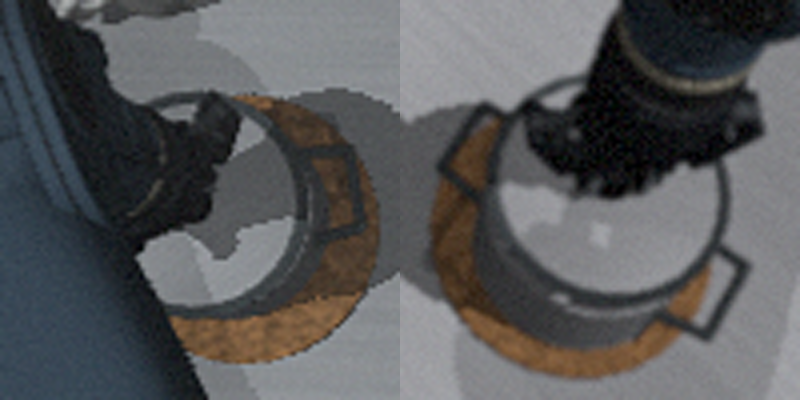

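The scene panel (right) shows the lid level over the mouth, within about 2 mm of centre. I'll shift 1 mm along tool x, then go down slowly while watching the force.

Call:
arm_command(plan=[[0, 1, 0, 3, 0], [0, 1, 0, 8, 0], [0, 1, 0, 13, 0], [0, 1, 0, 17, 0], [0, 1, 0, 20, 0], [0, 1, 0, 21, 0], [0, 1, 0, 21, 0], [0, 1, 0, 21, 0]])

```text
t: 22.57
tcp_pos: [0.5565, 0.2987, 0.0892]
orientation: [0.913, 0.409, -0.0, -0.0]
wrist_force: [-0.3, 0.1, -2.9]
opening: 0.281
gripper_force: 59.3
```

Call:
arm_command(plan=[[0, 0, 0, 1, 0], [0, 0, 0, 2, 0], [0, 0, 0, 3, 0], [0, 0, 0, 4, 0], [0, 0, 0, 5, 0], [0, 0, 0, 5, 0], [0, 0, 0, 5, 0], [0, 0, 0, 5, 0]])

```text
t: 23.23
tcp_pos: [0.5565, 0.2987, 0.0842]
orientation: [0.913, 0.409, -0.0, 0.0]
wrist_force: [0.1, -0.1, -2.9]
opening: 0.279
gripper_force: 59.3
```

Call:
arm_command(plan=[[0, 0, 0, 1, 0], [0, 0, 0, 2, 0], [0, 0, 0, 2.5, 0], [0, 0, 0, 3, 0], [0, 0, 0, 3.5, 0], [0, 0, 0, 4, 0], [0, 0, 0, 4, 0], [0, 0, 0, 4, 0]])

```text
t: 23.9
tcp_pos: [0.5564, 0.2987, 0.0802]
orientation: [0.913, 0.409, -0.0, -0.0]
wrist_force: [0.3, -0.6, -3.1]
opening: 0.281
gripper_force: 59.3
```

Call:
arm_command(plan=[[0, 0, 0, 0.5, 0], [0, 0, 0, 1, 0], [0, 0, 0, 1.2, 0], [0, 0, 0, 1.5, 0], [0, 0, 0, 1.5, 0], [0, 0, 0, 1.5, 0], [0, 0, 0, 1.5, 0], [0, 0, 0, 1.5, 0]])

```text
t: 24.57
tcp_pos: [0.5565, 0.2987, 0.0788]
orientation: [0.913, 0.409, 0.0, -0.0]
wrist_force: [0.2, 0.2, -2.0]
opening: 0.285
gripper_force: 59.4
```

Call:
arm_command(plan=[[0, 0, 0, 0.2, 0], [0, 0, 0, 0.4, 0], [0, 0, 0, 0.6, 0], [0, 0, 0, 0.8, 0], [0, 0, 0, 0.8, 0], [0, 0, 0, 0.8, 0], [0, 0, 0, 0.8, 0], [0, 0, 0, 0.8, 0]])

```text
t: 25.23
tcp_pos: [0.5566, 0.2987, 0.0788]
orientation: [0.913, 0.409, 0.0, 0.0]
wrist_force: [-3.5, -1.6, 5.4]
opening: 0.28
gripper_force: 60.1
```

It seated at TCP z 0.0788, against 0.0787 predicted. I'll relax the press and release.

Call:
arm_command(plan=[[0, 0, 0, -0.6, 0], [0, 0, 0, -0.6, 0], [0.3, 0, 0, -0.6, 0], [0.33, 0, 0, -0.6, 0], [0.4, 0, 0, -0.6, 0], [0.55, 0, 0, -0.6, 0], [0.65, 0, 0, -0.6, 0], [0.65, 0, 0, -0.6, 0]], force=20)

```text
t: 25.9
tcp_pos: [0.5566, 0.2987, 0.0782]
orientation: [0.913, 0.409, -0.0, -0.0]
wrist_force: [-0.4, -0.7, -0.4]
opening: 0.652
gripper_force: 0.0
```

Call:
arm_command(plan=[[0.65, 0, 0, -5, 0], [0.65, 0, 0, -15, 0], [0.65, 0, 0, -35, 0], [0.65, 0, 0, -65, 0], [0.65, 0, 0, -95, 0], [0.65, 0, 0, -120, 0], [0.65, 0, 0, -130, 0], [0.65, 0, 0, -130, 0]])

```text
t: 26.57
tcp_pos: [0.5587, 0.2996, 0.2146]
orientation: [0.913, 0.409, 0.005, 0.0]
wrist_force: [0.2, 0.2, -0.0]
opening: 0.648
gripper_force: 0.0
```

Call:
arm_command(plan=[[0.65, -30, 15, 0, 0], [0.65, -65, 30, 0, 0], [0.65, -100, 45, 0, 0], [0.65, -130, 60, 0, 0], [0.65, -160, 75, 0, 0], [0.65, -180, 80, 0, 0], [0.65, -190, 85, 0, 0], [0.65, -190, 85, 0, 0]])

```text
t: 27.23
tcp_pos: [0.4928, 0.0987, 0.2083]
orientation: [0.913, 0.408, -0.0, 0.0]
wrist_force: [0.1, 0.1, 1.0]
opening: 0.652
gripper_force: 0.0
```

Run:
```python
from h import *
s=ctrl.get_state();print(s["t"],s["tcp_pos"],s["wrist_force"])
for c in("top","scene","wrist"):
  p,im=snap(c,f"pics/{c}10.png")
  for q in("lid","lid_knob","pot","spatula"): print(c,q,[(world(p,d["at"]).round(4),round(d["p"],2)) for d in mark_of(c,q)[:4]])
```

```text
27.2333 [0.49279687 0.09865287 0.20828446] [0.14297696 0.10786047 1.02034682]
top lid [(array([0.5503, 0.2996, 0.0835]), 0.86), (array([ 2.119e-01, -3.425e-01, -2.000e-04]), 0.81), (array([0.2839, 0.2405, 0.0038]), 0.61)]
top lid_knob [(array([0.5553, 0.2949, 0.1183]), 0.81), (array([0.2823, 0.2399, 0.036 ]), 0.8), (array([ 0.2114, -0.3354,  0.0351]), 0.74), (array([ 6.731e-01, -1.490e-02, -2.000e-04]), 0.67)]
top pot []
top spatula [(array([ 0.5398, -0.2447,  0.0173]), 0.61)]
scene lid [(array([0.5581, 0.2984, 0.0828]), 0.91), (array([ 0.2915,  0.2338, -0.0016]), 0.75), (array([ 0.2089, -0.3392,  0.0055]), 0.6), (array([0.5533, 0.2963, 0.1201]), 0.52)]
scene lid_knob [(array([ 0.2126, -0.3389,  0.0383]), 0.85), (array([0.5479, 0.2995, 0.1194]), 0.75), (array([0.2898, 0.2414, 0.0387]), 0.59)]
scene pot []
scene spatula [(array([ 0.5408, -0.2499,  0.0164]), 0.8), (array([ 0.6706, -0.019 ,  0.0047]), 0.31)]
wrist lid [(array([ 0.2868,  0.241 , -0.0011]), 0.67)]
wrist lid_knob []
wrist pot [(array([ 0.511 , -0.3109,  0.0012]), 0.32)]
wrist spatula [(array([ 0.5441, -0.2457,  0.0126]), 0.68)]
```

```bash
python3 -c "
from h import *
print(job.hand_in())"
```

```text
the job is handed in; nothing more can be done
None
```

The job is handed in: the spatula lies flat on the free half of the board and the large steel lid sits on the pot at the seated height (origin z about 0.083 m), at about 27 s of the 67 s. The spatula was released about 17 mm (estimated) above the board and slid down between the fingers. My final check of the lid and pot used position readings only, because all 10 pictures had been viewed.

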